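Try the bottle turntable's brake

ROBOT

A 6-joint arm with a two-finger parallel gripper is mounted at the origin on the work surface. World frame = base frame: x ahead of the robot, y to its left, z up, the work surface at z = 0. Lengths are in m, angles in rad, forces in N, time in s.
With the tool pointing down it reaches from about 0.3 to 0.85 m from the base axis. Payload 5.4 kg.
Tool frame: the origin (TCP) lies at the very end of the fingers, on their centre line; the grasp point (between the pads) lies 19 mm behind it; z points along the fingers, y is the line along which they close (so a half turn about z gives the same grasp; the last joint's range is limited). The gripper opens to 85 mm and grips with 20 to 120 N. Pads are 22 mm wide; open, the fingers measure 114 mm over their backs; the gripper's body (76 mm by 85 mm) begins 54 mm behind the grasp point. The pads swing forward as they close: fully open they stand 13 mm farther back than shut.
Start: joints at [-1.352, 0.158, 1.597, -0, 1.386, -0.21], TCP at [0.239, -0.523, 0.231] pointing down, gripper open.
Joint ranges: [-2.91, 2.91], [-0.94, 2.29], [0.18, 2.7], [-1.29, 4.43], [0.17, 2.64], [-3, 3]. Speed limits (rad/s): [2.57, 2.57, 3.14, 3.14, 3.14, 3.14].

INTERFACE

Orientations are given as a rotation vector (axis times angle).
In Python, from cell import ctrl, optics gives the robot as it stands.
- The arm moves only by the tool servo_tool, never from a script. Its argument "steps" is a list of rows, each a list of 7 numbers: the turn, a rotation vector about the tool's x, y, z in rad, then the shift along the tool's x, y, z in mm, then the opening, from 0 (shut) to 1 (fully open). In form: [[ax, ay, az, dx, dy, dz, gripper], ...]. A call has 1 to 10 rows; each row shifts and turns the commanded pose from where the row before left it, along the tool's axes as they then stand; what a row does not reach is not made up. A row lasts 1/10 s, in which the tool goes at most 50 mm and 8.59 degrees, less where a joint would pass 70% of its speed; a pose out of reach is approached as far as the arm can. A call is refused whole if a number of a shift passes 50 or a number of a turn 0.15, either way. A call with a gripper value outside its range is refused whole. The fingers move at their own pace and stop on an object; "newtons" is the grip in N (left out, the last holds). Time passes only in rows, so rows that do not move let the fingers close. It gives the time, the measured TCP pose, the force, the opening and the grip force at its end, in the units of the state.
- ctrl.read_state(): the state, without advancing time (a new reading comes with each control period).
- optics.read_camera(name): name is "scene" or "top"; returns a dict with "img" (420x560x3 uint8, blue, green, red), "range_z" (420x560 float32, m along the optical axis (not along the pixel's ray), 0 where there is no reading), "intrinsics" (3x3 intrinsics, pixels), "world_to_cam" (4x4, takes a point from world to camera coordinates). Camera axes: x right, y down, z forward; pixel columns grow to the right and rows downward; lengths in m; the calibration is good to about 2 mm. A picture is of the moment at which its call begins.
- ctrl.hand_in(): hands the job in; it is judged then, once.
The state is a dict: "clock": time; "joint_positions": joint angles; "joint_velocities": joint speeds; "tau": joint torques, N m; "ee_pos": TCP position; "tcp_rot": TCP orientation; "wrist_force": force on the tool from outside, world axes, zero at the start; "ft_torque": the same for the moment, N m; "width": finger opening in m; "finger_force": force on a finger pad.
Only numpy, scipy, OpenCV 4.12 (cv2) and the standard library are available. Lean on these libraries where they do the work, as an engineer would, in place of code of your own. Each camera call takes 0.05 s, during which the arm holds its last target. There are 200 camera calls.

TASK

Two small building turntables stand on the desk, one carrying the clear bottle lying in its cradle, the other the grey clay sea base. Try the brake of the turntable with the bottle: push its brass lever down to its lower stop to lock it, wait there about a second, then bring it back up to its upper stop to release it and let go. Leave the other turntable's lever alone.

Things in the scene. Friction and masses are not known exactly. Their poses are not given: they have to be found in the camera images.
- bottle_stand: turntable with the bottle, fixed. Origin on the desk under the disc's centre, z up, -x towards the lever and the robot. Foot x -115 to +85, 170 wide (y), 20 high; disc 150 diameter, top 66 up; clear corked bottle, 90 diameter, lying along y (-90 to +106) in a cradle, top 167 up. Lever's hinge, between brass cheeks 84 high, at x -95, y 0, 70 up, its axis along y (all mm)
- bottle_brake (a joint): angle (rad) of the bottle turntable's brass brake lever: 0 at the upper stop (released; lever rises 50 degrees from the hinge towards the robot), 1.134 at the lower stop (locked; lever slopes 15 degrees down towards the robot). Starts at 0.1 to 0.45. It stays wherever it is left; about 3 N at its end moves it
- bottle_toe (a point): centre of that lever's end, a brass cylinder 24 mm in diameter, 30 long, its axis along this point's y (level, parallel to the hinge). x runs along the lever (flat bar 12 wide, 8 thick) to the hinge, 100 mm away. 147 mm above the desk at the upper stop, 44 at the lower. Press it from above, or pinch it from above across its ends or round sides and lead it along its arc
- sea_toe (a point): the same point on the lever of the other turntable, which is alike but carries a grey clay slab with waves, 85 x 130 x 26 mm, its top 92 mm above the desk; this lever must be left alone

How it is judged:
On the way:
1. the bottle turntable's lever is pushed down to within 0.18 rad of its lower stop and kept there for 0.3 s (value of joint bottle_brake above 0.954 rad), for 0.3 s.
At the end, for the whole second after the job is handed in: after having been down, the bottle turntable's lever is back within 0.18 rad (10 degrees) of its upper stop and let go; the end of the other turntable's lever is within 15 mm of where it began (value of joint bottle_brake below 0.18 rad and distance of sea_toe from where it was at the start of the episode below 0.015 m); the robot touches nothing.
It fails at once if the other turntable's lever is moved (its end by more than 15 mm) (distance of sea_toe from where it was at the start of the episode above 0.015 m).
It also fails if it takes over 35 s, if anything falls off the work surface, if the arm or the gripper's body presses on something with over 40 N, if the wrist force passes 120 N, or if a joint passes its speed limit or range.

## Working session

There is one attempt and no reset: what is moved stays moved. The work goes in short steps, Python scripts to look and compute and a tool call to move; the robot and the scene stay as the last step left them, time stands still between calls to the robot, and variables do not carry over. Pictures are saved under pics/ and viewed, at most 10 in all, crops included, and the job is handed in when it is done.

Besides the shell and the picture viewer there is one more tool, called in YAML: its name, and indented under it one key for each argument. servo_tool: Moves the arm, as the interface text tells. Its arguments: {"type":"object","properties":{"steps":{"type":"array"},"newtons":{"type":"number"}},"required":["steps"]}

```bash
mkdir -p pics; cat > h.py <<'E'
import numpy as np,cv2
from cell import ctrl,optics
def snap(n):
    d=optics.read_camera(n); return d
def world(d,u,v,z=None):
    K=d["intrinsics"];z=d["range_z"][v,u] if z is None else z
    p=np.array([(u-K[0,2])/K[0,0]*z,(v-K[1,2])/K[1,1]*z,z,1])
    return (np.linalg.inv(d["world_to_cam"])@p)[:3]
E
python3 - <<'E'
from h import *
import pickle
D={n:snap(n) for n in("scene","top")}
pickle.dump(D,open("d.pkl","wb"))
for n in D: cv2.imwrite(f"pics/{n}.png",D[n]["img"])
s=ctrl.read_state();print(s["ee_pos"],s["tcp_rot"],s["clock"])
for n in D:print(D[n]["intrinsics"],D[n]["world_to_cam"])
E
```

```text
[ 0.23895219 -0.5224144   0.23044273] [-3.06804568e+00 -6.68104026e-01 -9.02163394e-07] 0.1
[[516.91602459   0.         281.28570994]
 [  0.         516.91602459 213.57209226]
 [  0.           0.           1.        ]] [[ 0.77400598  0.63316377 -0.00428825 -0.46076088]
 [ 0.38832739 -0.48003527 -0.78661806 -0.17475294]
 [-0.50011657  0.60718183 -0.617425    1.52634626]
 [ 0.          0.          0.          1.        ]]
[[513.30226786   0.         273.07594849]
 [  0.         513.30226786 205.94126221]
 [  0.           0.           1.        ]] [[-0.01075874 -0.99987032 -0.01198317 -0.01021004]
 [-0.98954393  0.01236983 -0.1437004   0.61578541]
 [ 0.14382999  0.01031184 -0.98954868  0.98848311]
 [ 0.          0.          0.          1.        ]]
```

View pics/scene.png

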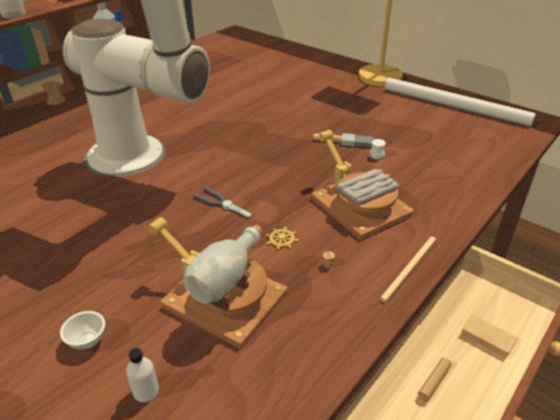

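View pics/top.png

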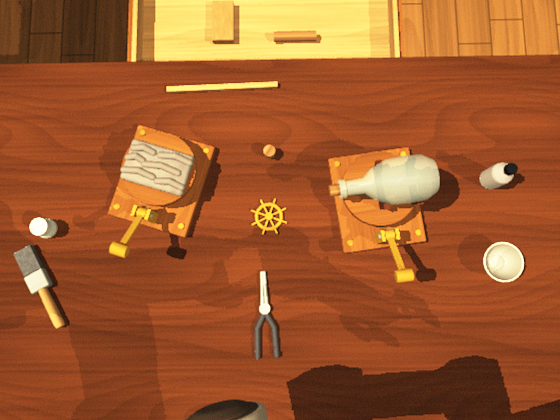

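The scene and top views show the bottle turntable on the robot's right (top view: toe about (403,275), hinge about (390,236), foot corners about (329,157), (408,148), (427,241), (345,252)). The sea base is on the left, with its toe at about (120,250).

```bash
cat >> h.py <<'E'
def onplane(d,u,v,h):
    a=world(d,u,v,1.);c=np.linalg.inv(d["world_to_cam"])[:3,3]
    return c+(a-c)*(h-c[2])/(a[2]-c[2])
E
python3 - <<'E'
from h import *
import pickle
D=pickle.load(open("d.pkl","rb"));d=D["top"]
for p in [(329,157),(408,148),(427,241),(345,252)]: print(p,onplane(d,*p,.02).round(4))
for p in [(396,276),(403,275),(410,274),(403,270),(403,280),(398,258),(390,237)]: print(p,world(d,*p).round(4))
for p in [(158,226),(155,228),(160,224)]: print('s',p,world(D["scene"],*p).round(4))
a=cv2.resize(d["img"][130:300,310:450],None,fx=4,fy=4,interpolation=cv2.INTER_CUBIC)[90:];cv2.imwrite("pics/c.png",a)
E
```

```text
(329, 157) [ 0.7209 -0.1349  0.02  ]
(408, 148) [ 0.7379 -0.3001  0.02  ]
(427, 241) [ 0.5433 -0.3292  0.02  ]
(345, 252) [ 0.5229 -0.1621  0.02  ]
(396, 276) [ 0.4728 -0.2377  0.1336]
(403, 275) [ 0.4743 -0.2472  0.1467]
(410, 274) [ 0.4759 -0.2598  0.1459]
(403, 270) [ 0.4832 -0.2494  0.1393]
(403, 280) [ 0.4655 -0.2484  0.1398]
(398, 258) [ 0.5057 -0.2474  0.1135]
(390, 237) [ 0.5472 -0.2411  0.0823]
s (158, 226) [ 0.4843 -0.2557  0.1411]
s (155, 228) [ 0.4845 -0.2637  0.1412]
s (160, 224) [ 0.4824 -0.249   0.1411]
```

View pics/c.png

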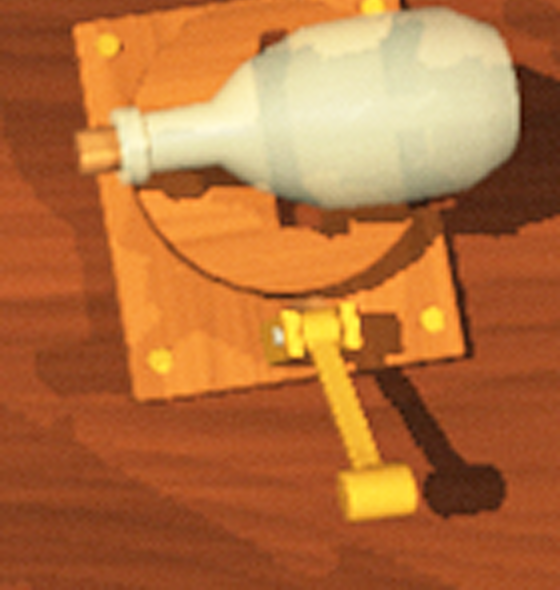

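servo_tool:
  steps:
    - [0,0,0.148,0,0,0,1]
    - [0,0,0.147,0,0,0,1]
    - [0,0,0,34,-30,0,1]
    - [0,0,0,34,-30,0,1]
    - [0,0,0,34,-30,0,1]
    - [0,0,0,34,-29,0,1]
    - [0,0,0,34,-29,0,1]
    - [0,0,0,34,-29,0,1]
    - [0,0,0,33,-29,0,1]
    - [0,0,0,33,-29,0,1]
  newtons: 20

```text
clock: 1.1
ee_pos: [0.476, -0.2523, 0.2309]
tcp_rot: [-3.134, -0.21, 0.001]
wrist_force: [0.7, 0.6, -0.8]
width: 0.0852
finger_force: 0.0
```

```bash
python3 - <<'E'
from h import *
from scipy.spatial.transform import Rotation as Ro
s=ctrl.read_state();print(s["ee_pos"],Ro.from_rotvec(s["tcp_rot"]).as_matrix().round(3),s["clock"],s["width"])
d=snap("scene");cv2.imwrite("pics/s2.png",cv2.resize(d["img"][100:320,60:320],None,fx=2.7,fy=2.7,interpolation=cv2.INTER_CUBIC))
E
```

```text
[ 0.47604842 -0.25229012  0.23094973] [[ 0.991  0.133 -0.   ]
 [ 0.133 -0.991  0.   ]
 [-0.    -0.    -1.   ]] 1.1 0.08518697590887897
```

View pics/s2.png

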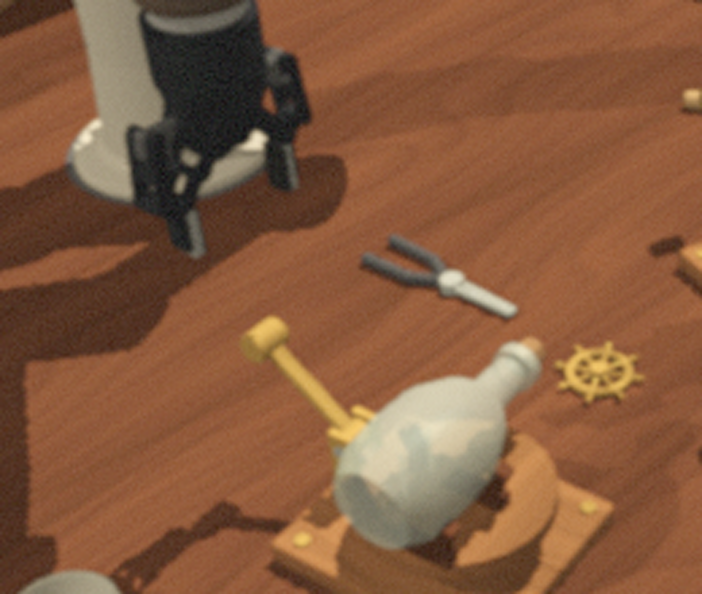

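The gripper stands straight above the toe: the tips straddle crop (237,215) and the toe is at (265,338), which agrees with my projections. Next I descend and pinch across the toe's ends.

servo_tool:
  steps:
    - [0,0,0,0,0,30,1]
    - [0,0,0,0,0,30,1]
    - [0,0,0,0,0,30,1]
    - [0,0,0,-1,0,26,1]
    - [0,0,0,0,0,0,0.7]
    - [0,0,0,0,0,0,0.3]
    - [0,0,0,0,0,0,0]
    - [0,0,0,0,0,0,0]
    - [0,0,0,0,0,0,0]
    - [0,0,0,0,0,0,0]
  newtons: 20

```text
clock: 2.15
ee_pos: [0.4732, -0.2507, 0.1161]
tcp_rot: [-3.127, -0.21, 0.005]
wrist_force: [-6.2, 13.4, 8.1]
width: 0.0297
finger_force: 26.4
```

```bash
python3 - <<'E'
from h import *
for n,(a,b,c,e) in {"scene":(130,290,90,270),"top":(180,320,330,480)}.items():
    d=snap(n);cv2.imwrite(f"pics/{n}3.png",cv2.resize(d["img"][a:b,c:e],None,fx=3.5,fy=3.5,interpolation=cv2.INTER_CUBIC))
E
```

```text
(no output)
```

View pics/scene3.png

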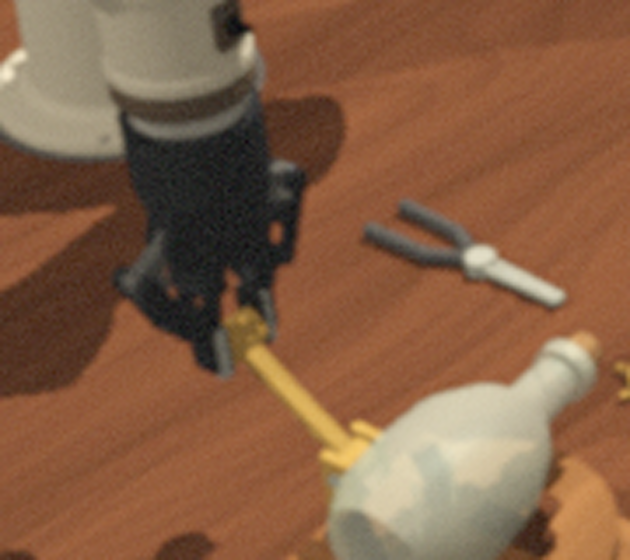

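The pinch is good: the toe is between the pads at about (245,330) in the crop and the width is 29.7 mm. I now lead it down the arc.

servo_tool:
  steps:
    - [0,0,0,-5.5,-2,7,0]
    - [0,0,0,-4.5,0,7.3,0]
    - [0,0,0,-4,0,7.8,0]
    - [0,0,0,-3.4,0,8,0]
    - [0,0,0,-2.6,0,8.3,0]
    - [0,0,0,-1.9,0,8.5,0]
    - [0,0,0,-1.1,0,8.7,0]
    - [0,0,0,-0.4,0,8.7,0]
    - [0,0,0,0.4,0,8.7,0]
    - [0,0,0,1.1,0,8.7,0]

```text
clock: 3.25
ee_pos: [0.4523, -0.2534, 0.0343]
tcp_rot: [-3.131, -0.21, 0.001]
wrist_force: [-1.9, 8.8, 4.7]
width: 0.0295
finger_force: 29.4
```

servo_tool:
  steps:
    - [0,0,0,1,-1,5,0]
    - [0,0,0,1,0,3,0]
    - [0,0,0,0,0,1,0]
    - [0,0,0,0,0,0,0]
    - [0,0,0,0,0,0,0]
    - [0,0,0,0,0,0,0]
    - [0,0,0,0,0,0,0]
    - [0,0,0,0,0,0,0]
    - [0,0,0,0,0,0,0]
    - [0,0,0,0,0,0,0]

```text
clock: 4.25
ee_pos: [0.4541, -0.2531, 0.0256]
tcp_rot: [-3.133, -0.21, 0.001]
wrist_force: [-3.3, 4.5, 4.0]
width: 0.0293
finger_force: 29.6
```

```bash
python3 - <<'E'
from h import *
d=snap("scene");cv2.imwrite("pics/s4.png",cv2.resize(d["img"][150:310,90:270],None,fx=3.5,fy=3.5,interpolation=cv2.INTER_CUBIC))
print(ctrl.read_state()["clock"])
E
```

```text
4.3
```

View pics/s4.png

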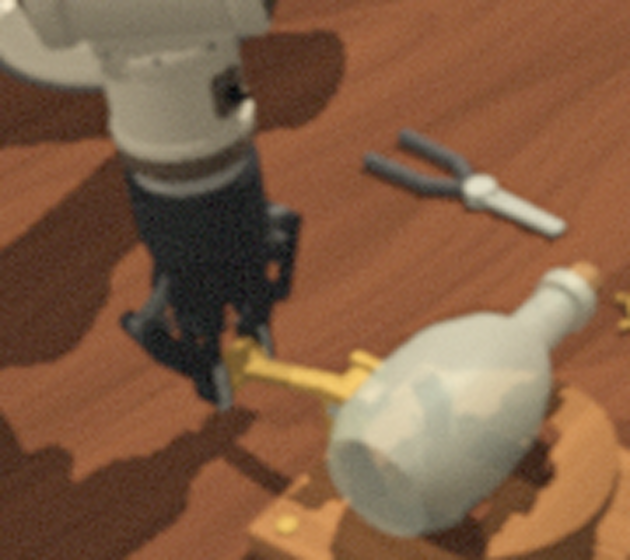

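The toe at crop (240,362) means roughly -11 to -15 degrees. I press a little more to be sure of the stop, and hold.

servo_tool:
  steps:
    - [0,0,0,0.5,0,2,0]
    - [0,0,0,0.5,0,2,0]
    - [0,0,0,0,0,0,0]
    - [0,0,0,0,0,0,0]
    - [0,0,0,0,0,0,0]
    - [0,0,0,0,0,0,0]
    - [0,0,0,0,0,0,0]
    - [0,0,0,0,0,0,0]
    - [0,0,0,0,0,0,0]
    - [0,0,0,0,0,0,0]

```text
clock: 5.3
ee_pos: [0.4545, -0.2532, 0.0247]
tcp_rot: [-3.132, -0.212, 0.006]
wrist_force: [-17.6, 11.2, 33.9]
width: 0.0297
finger_force: 33.8
```

It is on the lower stop, with 34 N of reaction. Now back up along the arc.

servo_tool:
  steps:
    - [0,0,0,-1,0,-3.5,0]
    - [0,0,0,-1.9,0,-8.5,0]
    - [0,0,0,-1.1,0,-8.7,0]
    - [0,0,0,-0.4,0,-8.7,0]
    - [0,0,0,0.4,0,-8.7,0]
    - [0,0,0,1.1,0,-8.7,0]
    - [0,0,0,1.9,0,-8.5,0]
    - [0,0,0,2.6,0,-8.3,0]
    - [0,0,0,3.4,0,-8.1,0]
    - [0,0,0,4,0,-7.7,0]

```text
clock: 6.3
ee_pos: [0.463, -0.2519, 0.1001]
tcp_rot: [-3.133, -0.21, 0.005]
wrist_force: [-2.6, 4.3, -4.8]
width: 0.0295
finger_force: 24.9
```

servo_tool:
  steps:
    - [0,0,0,4.7,0,-7.4,0]
    - [0,0,0,5.3,0,-6.9,0]
    - [0,0,0,5.9,0,-6.4,0]
    - [0,0,0,5.4,0,-5,0]
    - [0,0,0,0,0,0,0]
    - [0,0,0,0,0,0,0]
    - [0,0,0,0,0,0,0]

```text
clock: 7.0
ee_pos: [0.4849, -0.2491, 0.1268]
tcp_rot: [-3.133, -0.21, 0.002]
wrist_force: [-4.4, 7.2, 1.8]
width: 0.029
finger_force: 24.7
```

servo_tool:
  steps:
    - [0,0,0,1.5,0,-1.5,0]
    - [0,0,0,1.5,0,-1.5,0]
    - [0,0,0,0,0,0,0]
    - [0,0,0,0,0,0,0]

```text
clock: 7.4
ee_pos: [0.4872, -0.2487, 0.1289]
tcp_rot: [-3.133, -0.21, 0.005]
wrist_force: [-3.9, 5.5, -2.0]
width: 0.0297
finger_force: 24.1
```

servo_tool:
  steps:
    - [0,0,0,1.5,0,-2,0]
    - [0,0,0,1,0,-1.5,0]
    - [0,0,0,0,0,0,0]
    - [0,0,0,0,0,0,0]

```text
clock: 7.8
ee_pos: [0.4905, -0.2482, 0.132]
tcp_rot: [-3.133, -0.21, 0.001]
wrist_force: [-0.7, 5.6, -6.7]
width: 0.0295
finger_force: 23.3
```

servo_tool:
  steps:
    - [0,0,0,0,0,0,0.4]
    - [0,0,0,0,0,0,0.8]
    - [0,0,0,0,0,0,1]
    - [0,0,0,0,0,0,1]
    - [0,0,0,0,0,0,1]
    - [0,0,0,0,0,-20,1]
    - [0,0,0,0,0,-30,1]
    - [0,0,0,-10,0,-30,1]
    - [0,0,0,-30,0,-20,1]
    - [0,0,0,-40,0,0,1]

```text
clock: 8.8
ee_pos: [0.4127, -0.2612, 0.2362]
tcp_rot: [3.128, 0.213, 0.008]
wrist_force: [-0.8, -1.2, 0.8]
width: 0.0856
finger_force: 0.0
```

servo_tool:
  steps:
    - [0,0,0,-30,40,0,1]
    - [0,0,0,-20,40,0,1]
    - [0,0,0,0,40,0,1]
    - [0,0,0,0,0,0,1]
    - [0,0,0,0,0,0,1]

```text
clock: 9.3
ee_pos: [0.3776, -0.3856, 0.2319]
tcp_rot: [-3.134, -0.208, 0.0]
wrist_force: [0.9, -0.2, -0.8]
width: 0.0852
finger_force: 0.0
```

```bash
python3 - <<'E'
from h import *
d=snap("top");cv2.imwrite("pics/t5.png",cv2.resize(d["img"][180:320,330,None] if 0 else d["img"][180:320,330:480],None,fx=4,fy=4,interpolation=cv2.INTER_CUBIC))
for v in range(258,280,2):
    print(v,[world(d,u,v).round(3).tolist() for u in (396,400,404)])
s=snap("scene");p=s["world_to_cam"]
for a in (50,40,30):
    r=np.radians(a);X=np.array([.553-.0991*np.cos(r),-.243-.0134*np.cos(r),.07+.1*np.sin(r),1]);q=s["intrinsics"]@(p@X)[:3];print(a,q[:2]/q[2],X)
cv2.imwrite("pics/s5.png",cv2.resize(s["img"][180:290,120:270],None,fx=4,fy=4,interpolation=cv2.INTER_CUBIC))
E
```

```text
258 [[0.506, -0.243, 0.117], [0.505, -0.247, 0.132], [0.505, -0.254, 0.134]]
260 [[0.506, -0.269, 0.0], [0.501, -0.245, 0.14], [0.501, -0.253, 0.136]]
262 [[0.502, -0.269, 0.001], [0.497, -0.242, 0.152], [0.497, -0.249, 0.15]]
264 [[0.494, -0.234, 0.152], [0.494, -0.241, 0.153], [0.493, -0.248, 0.156]]
266 [[0.49, -0.236, 0.146], [0.49, -0.24, 0.156], [0.49, -0.247, 0.158]]
268 [[0.487, -0.235, 0.148], [0.486, -0.24, 0.155], [0.486, -0.247, 0.159]]
270 [[0.483, -0.236, 0.142], [0.483, -0.24, 0.159], [0.483, -0.246, 0.159]]
272 [[0.48, -0.236, 0.141], [0.48, -0.24, 0.155], [0.479, -0.246, 0.159]]
274 [[0.478, -0.267, 0.004], [0.476, -0.241, 0.15], [0.476, -0.248, 0.152]]
276 [[0.474, -0.267, 0.002], [0.473, -0.276, 0.001], [0.473, -0.284, -0.001]]
278 [[0.47, -0.267, 0.001], [0.469, -0.276, 0.001], [0.469, -0.284, -0.0]]
50 [160.82126104 223.88561767] [ 0.48929975 -0.25161335  0.14660444  1.        ]
40 [157.14072113 226.58631236] [ 0.477085   -0.253265    0.13427876  1.        ]
30 [154.54454323 230.32767576] [ 0.46717688 -0.25460474  0.12        1.        ]
```

View pics/s5.png

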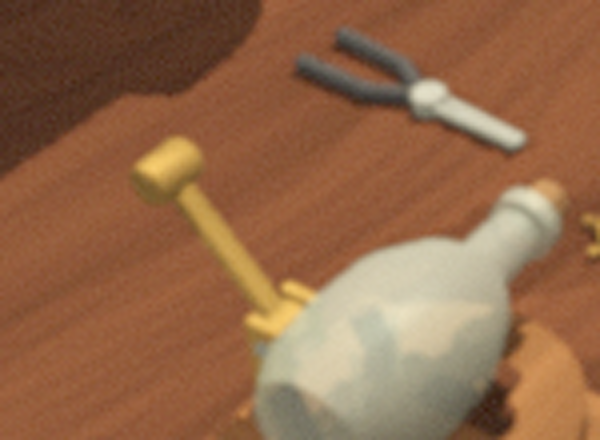

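View pics/t5.png

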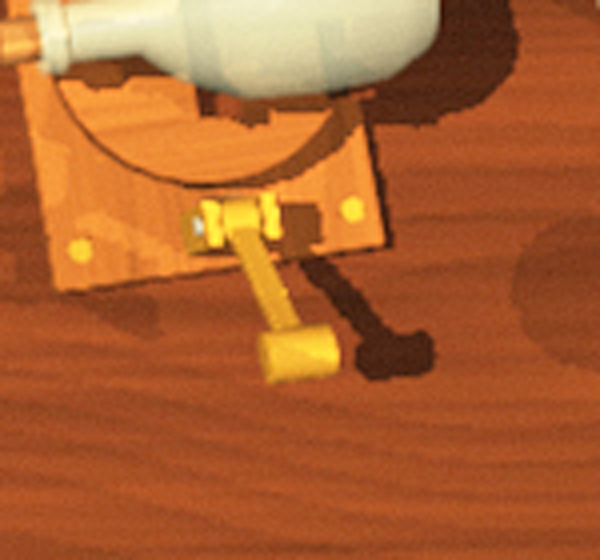

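The lever stands free and raised (toe at (168,170) in the scene crop, (300,353) in the top crop). The toe's top is at 0.159 m, so its centre is at 0.147 m, which is the upper stop.

```bash
python3 -c "
from cell import ctrl
print(ctrl.hand_in())"
```

```text
the job is handed in; nothing more can be done
None
```

The bottle turntable's brake lever was pushed to its lower stop, held there for about a second, brought back to its upper stop and let go; the arm kept clear of the other turntable's lever, and the job is handed in (no verdict was returned).

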